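# Shake the last tally peg out of the rack-count box

### The arm

A 7-joint arm with a two-finger parallel gripper is mounted at the origin on the work surface. World frame = base frame: x ahead of the robot, y to its left, z up, the work surface at z = 0. Lengths are in m, angles in rad, forces in N, time in s.
With the tool pointing down it reaches from about 0.425 to 1.025 m from the base axis. Payload 9.4 kg.
Tool frame: the origin (TCP) lies between the finger pads; the fingertips stand 11 mm ahead of it and the grasp point (between the pads) lies 8 mm behind it; z points along the fingers, y is the line along which they close (so a half turn about z gives the same grasp; the last joint's range is limited). The gripper opens to 85 mm and grips with 20 to 120 N. Pads are 22 mm wide; open, the fingers measure 114 mm over their backs; the gripper's body (76 mm by 85 mm) begins 54 mm behind the grasp point. The pads swing forward as they close: fully open they stand 13 mm farther back than shut.
Start: joints at [-1.314, 0.599, -0.003, 1.599, 0.002, 0.943, -0.08], TCP at [0.238, 0.685, 0.242] pointing down, gripper open.
Joint ranges: [-2.57, 2.57], [-0.35, 1.97], [-1.29, 1.29], [0.11, 2.56], [-1.05, 4.19], [0.11, 1.86], [-2.63, 2.63]. Speed limits (rad/s): [2.22, 2.22, 3.01, 3.01, 3.14, 3.14, 3.14].

### API

Orientations are given as a unit quaternion [w, x, y, z].
In Python, from workcell import readout, capture, env, nets gives the robot as it stands.
- The arm moves only by the tool play_rows, never from a script. Its argument "plan" is one flat list of numbers, 7 for each row, row after row: the opening, from 0 (shut) to 1 (fully open), then the shift along the tool's x, y, z normalised to -1 to 1, where 1 is 1000 mm, then the turn, a rotation vector about the tool's x, y, z normalised to -1 to 1, where 1 is pi rad. In form: [gripper, x, y, z, rx, ry, rz, gripper, x, y, z, rx, ry, rz, ...]. A call has 1 to 8 rows; each row is the pose to reach, as a shift and turn from the pose commanded when the call began, along the tool's axes at that moment, turning the shorter way round; what a row does not reach only later rows make up. A row lasts 1/10 s, in which the tool goes at most 50 mm and 8.59 degrees, less where a joint would pass 70% of its speed; a pose out of reach is approached as far as the arm can. A call with a number of a shift or a turn outside -1 to 1 is refused whole. A call with a gripper value outside its range is refused whole. The fingers move at their own pace and stop on an object; "force" is the grip in N (left out, the last holds). Time passes only in rows, so rows that repeat a pose let the fingers close. It gives the time, the measured TCP pose, the force, the opening and the grip force at its end, in the units of the state.
- readout.get_obs(): the state, without advancing time (a new reading comes with each control period).
- capture(name): name is "side" or "top" or "wrist"; returns a dict with "pixels" (480x640x3 uint8, red, green, blue), "range_z" (480x640 float32, m along the optical axis (not along the pixel's ray), 0 where there is no reading), "camera_matrix" (3x3 intrinsics, pixels), "eye" and "orientation" of the camera in the world; the wrist camera has in their place "hand_eye" (4x4, takes a point from camera to tool coordinates, whose origin is the TCP and whose axes are the flange's). Camera axes: x right, y down, z forward; pixel columns grow to the right and rows downward; lengths in m; the calibration is good to about 2 mm. A picture is of the moment at which its call begins: read the wrist's pose just before it.
- env.sign_off(): hands the job in; it is judged then, once.
Trained networks look in a picture, given as the dict that the camera call returned (one of the last four; its "shot" number tells which), for a name from the list of things; names that differ only in an ending like _2 or _b are one class to them, and where a whole thing is asked for, a point or a joint stands for the part that bears it (a point fixed in the world has none). Each returns a list of dicts, best first, with "p" (0 to 1); they miss things now and then, are a little off and sometimes report something else, mostly with a low value. They report only what shows in the picture. A call takes as long as a camera call. They do not tell look-alikes from the thing itself.
- nets.regions_of(picture, thing): "region" (480x640 bool, what is visible of it).
- nets.spot_point(picture, thing): "centre" ([x, y, z] in m, in world coordinates, good to about 4 mm: a listed point, or the origin of a listed thing).
The state is a dict: "clock": time; "q": joint angles; "dq": joint speeds; "joint_efforts": joint torques, N m; "ee_pos": TCP position; "tcp_rot": TCP orientation; "ft_force": force on the tool from outside, world axes, zero at the start; "ft_torque": the same for the moment, N m; "grip_width": opening from 0.0 (shut) to 1.0 (fully open); "grasp_force": force on a finger pad.
Only numpy, scipy, OpenCV 4.12 (cv2) and the standard library are available. Lean on these libraries where they do the work, as an engineer would, in place of code of your own. Each camera call takes 0.05 s, during which the arm holds its last target. There are 200 camera calls.

### The job

The clear tally box standing upside down on the bench still has one wooden peg lying across its slot. Lift that box, hold it over the shallow aluminium tray and shake it until the peg drops through the slot into the tray, then set the box down on the bench clear of the tray, slot side still down, and let go only once it stands. Leave the other tally box where it is.

Things in the scene. Friction and masses are not known exactly. Their poses are not given: they have to be found in the camera images.
- tally_box: Box to shake: clear plastic, 96 (x) by 64 (y) by 90 mm tall, 0.15 to 0.4 kg, loose, upside down: white lid below (5 mm thick, slot in its middle 22 mm in x by 50 mm in y), closed clear base with four 6 mm black feet on top. Origin: centre of the lid's underside; z up. Inside 88 by 56 by 75 mm. Grip from above across y on the plain side walls (z 5 to 84 mm).
- peg: Dark waxed wooden peg (slides easily, friction about 0.25), round, 46 mm long, 14 mm thick, 12 g, loose in the box, lying across the slot (about along the box's x). Origin: its middle; x along it. 12 mm above the box's origin while on the lid. It passes once turned along the slot or dipping in end first: quick strokes of some cm along the box's x or tilts about its y do it; slow level carrying does not.
- tray: Shallow open aluminium tray fixed to the bench, 240 (its x) by 200 (its y) mm, rim 25 mm high, floor and walls 6 mm thick. Origin: centre of its underside, on the bench. The peg needs some 50 mm between lid and tray floor to drop clear.
- spare_box: Bystander: empty tally box of the same make, right way up, white slotted lid on top (90 mm high), loose. Origin: centre of its underside, z up. To be left alone. A loaf, a tin and a brush stand farther off.
Mind the look-alikes: they are no part of the job. Leave any orange or yellow look-alike of the tally_box alone.

How it is judged:
On the way, in this order (a step that is already met when the one before it is completed fails the run):
1. the tally box is lifted off the bench with the peg still inside (height (world z) of tally_box above 0.03 m and x of peg in the frame of tally_box between -0.046 and 0.046 m and y of peg in the frame of tally_box between -0.03 and 0.03 m and z of peg in the frame of tally_box above 0.006 m), for 0.1 s.
2. the peg has dropped through the slot into the tray while the box is held above (height (world z) of tally_box above 0.03 m and x of peg in the frame of tray between -0.115 and 0.115 m and y of peg in the frame of tray between -0.095 and 0.095 m and z of peg in the frame of tray below 0.035 m), for 0.1 s.
At the end, for the whole second after the job is handed in: The peg lies at rest inside the tray's rim (its middle less than 35 mm above the bench); the tally box stands at rest on the bench itself (underside less than 4 mm above it, so not on the tray), slot side down within 10 degrees; the other tally box is within 30 mm of where it was (x of peg in the frame of tray between -0.115 and 0.115 m and y of peg in the frame of tray between -0.095 and 0.095 m and z of peg in the frame of tray below 0.035 m and linear speed of peg below 0.03 m/s and height (world z) of tally_box below 0.004 m and angle between tally_box's own z axis and vertical below 0.17 rad and linear speed of tally_box below 0.02 m/s and distance of spare_box from where it was at the start of the episode below 0.03 m); the robot touches nothing.
It fails at once if the other tally box is pushed more than 30 mm (distance of spare_box from where it was at the start of the episode above 0.03 m).
It fails at once if the tally box is let go more than 30 mm above the bench (height (world z) of tally_box above 0.03 m and contact force between the fingers and tally_box below 0.05 N).
It also fails if it takes over 54 s, if anything falls off the work surface, if the arm or the gripper's body presses on something with over 40 N, if the wrist force passes 120 N, or if a joint passes its speed limit or range.

## Working session

There is one attempt and no reset: what is moved stays moved. The work goes in short steps, Python scripts to look and compute and a tool call to move; the robot and the scene stay as the last step left them, time stands still between calls to the robot, and variables do not carry over. Pictures are saved under pics/ and viewed, at most 10 in all, crops included, and the job is handed in when it is done.

Besides the shell and the picture viewer there is one more tool, called after ">>>" by a JSON object that holds its "fn" and its "kwargs", one argument or row to a line. play_rows: Moves the arm, as the interface text tells. Its arguments: {"type":"object","properties":{"plan":{"type":"array","items":{"type":"number"}},"force":{"type":"number"}},"required":["plan"]}

```bash
mkdir -p pics; ls; cat > h.py <<'E'
import numpy as np, cv2
from scipy.spatial.transform import Rotation as R
from workcell import readout, capture, env, nets
def save(p,n): cv2.imwrite('pics/'+n+'.png',p['pixels'][:,:,::-1])
def quat(q): return R.from_quat([q[1],q[2],q[3],q[0]])
def world(p,mask=None):
    K=p['camera_matrix'];z=p['range_z'];v,u=np.mgrid[:480,:640]
    P=np.stack([(u-K[0,2])/K[0,0]*z,(v-K[1,2])/K[1,1]*z,z],-1)
    o=np.array(p['orientation']); r=quat(o).as_matrix() if o.size==4 else o
    return P@r.T+np.array(p['eye'])
E
python3 - <<'E'
from h import *
o=readout.get_obs();print(o)
t=capture('top');s=capture('side')
save(t,'top');save(s,'side')
for n,p in(('top',t),('side',s)):
  for th in('tally_box','peg','tray','spare_box'):
    for d in nets.spot_point(p,th)[:4]: print(n,th,np.round(d['p'],2),np.round(d['centre'],3))
print(t['eye'],t['orientation'],s['eye'],s['orientation'])
E
```

```text
pics
{'clock': 0.0, 'q': array([-1.31371266,  0.60012895, -0.00254258,  1.60015613,  0.00179539,
        0.94288289, -0.0798059 ]), 'dq': array([-1.04140556e-03,  9.50450409e-05, -4.19669410e-05, -4.11411689e-04,
       -8.88689865e-04,  1.03734623e-03, -2.51487308e-04]), 'joint_efforts': array([-5.55420030e-06, -7.76454306e+01,  1.56441651e+00, -2.58006155e+01,
        1.21879412e-02,  8.92872806e-03,  8.18537877e-07]), 'ee_pos': array([0.23738661, 0.68454264, 0.24140481]), 'tcp_rot': array([-6.07449090e-05,  1.66093769e-01,  9.86109650e-01, -7.84216171e-04]), 'ft_force': array([0.02958995, 0.45926593, 0.0362928 ]), 'ft_torque': array([0.02286269, 0.00461913, 0.0581264 ]), 'grasp_force': 0.0, 'grip_width': 1.0015862722638094}
top tally_box 0.9 [ 0.447 -0.459 -0.002]
top tally_box 0.71 [ 0.628 -0.419 -0.002]
top tally_box 0.58 [ 0.504 -0.308  0.002]
top tray 0.7 [ 0.52  -0.015  0.001]
top spare_box 0.98 [ 0.47   0.271 -0.001]
side tally_box 0.91 [ 0.635 -0.416  0.   ]
side tally_box 0.72 [ 0.441 -0.464 -0.001]
side tray 0.6 [ 0.516 -0.022 -0.001]
[ 0.35195902 -0.06349398  1.10717445] [ 0.0638436  -0.69743908  0.71212047 -0.04885855] [-0.04482891 -0.99420703  0.91090344] [-0.41454425  0.86658654 -0.24675545  0.12764245]
```

View pics/top.png

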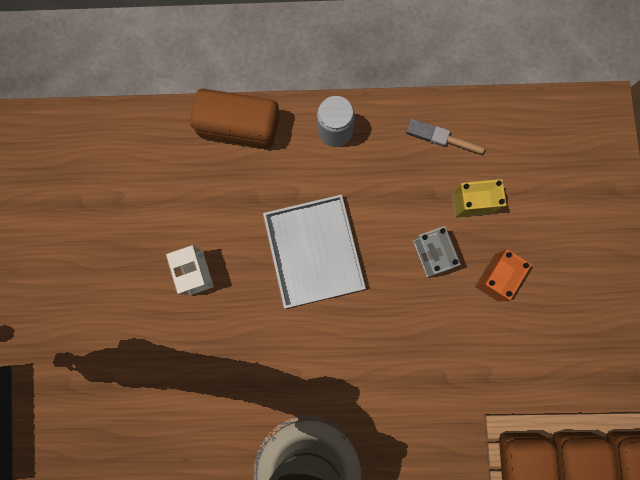

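View pics/side.png

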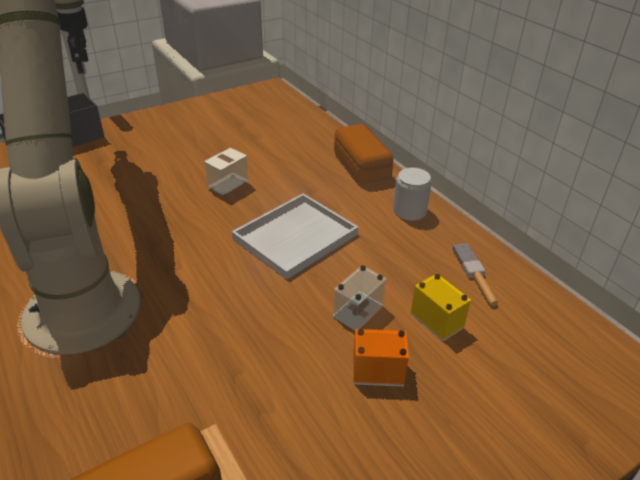

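Candidates: clear grey box with dark peg and black feet at top (437,252); yellow look-alike (481,197); orange look-alike (505,275); and the upright spare at (190,270). I choose the clear one at (437,252), side view (360,293), and check it in a close crop.

```bash
python3 - <<'E'
from h import *
t=capture('top')
im=t['pixels'][:,:,::-1]
c=im[215:290,400:475]
cv2.imwrite('pics/crop.png',cv2.resize(c,None,fx=7,fy=7,interpolation=cv2.INTER_CUBIC))
K=t['camera_matrix'];r=quat(t['orientation']).as_matrix();e=t['eye']
def onplane(u,v,z):
    d=r@np.array([(u-K[0,2])/K[0,0],(v-K[1,2])/K[1,1],1]);return e+d*(z-e[2])/d[2]
g=im.max(2)
m=(g<45).astype(np.uint8)[215:290,400:475]
n,l,st,ce=cv2.connectedComponentsWithStats(m)
for i in range(1,n):
    if st[i,4]>4: print(st[i,4],ce[i]+[400,215],np.round(onplane(*(ce[i]+[400,215]),.088),4))
W=world(t)
gr=(W[:,:,2]>.018)&(W[:,:,2]<.035)
gr[:, :255]=0;gr[:,375:]=0;gr[:185]=0;gr[315:]=0
b=cv2.minAreaRect(W[gr][:,:2].astype(np.float32)*1000);print('tray',b)
for th in('peg',):
  for d in nets.regions_of(t,th)[:3]:
    v,u=np.nonzero(d['region']);print(d['p'],u.mean(),v.mean(),len(u))
m=W[215:290,400:475];k=(m[:,:,2]>.06);print(k.sum(), np.median(m[k],0) if k.any() else 0, np.percentile(m[:,:,2],[5,50,95,99]))
E
```

```text
18 [442.05555556 230.5       ] [ 0.5447 -0.3179  0.088 ]
19 [424.31578947 236.84210526] [ 0.5309 -0.2767  0.088 ]
20 [454.85 261.55] [ 0.4726 -0.3423  0.088 ]
17 [436.58823529 267.88235294] [ 0.4591 -0.3004  0.088 ]
tray ((516.4185791015625, -19.607948303222656), (241.1492156982422, 200.1350860595703), 12.33829402923584)
1294 [ 0.50029391 -0.30710132  0.08381555] [-0.0033436   0.00069928  0.08572852  0.08996074]
```

View pics/crop.png

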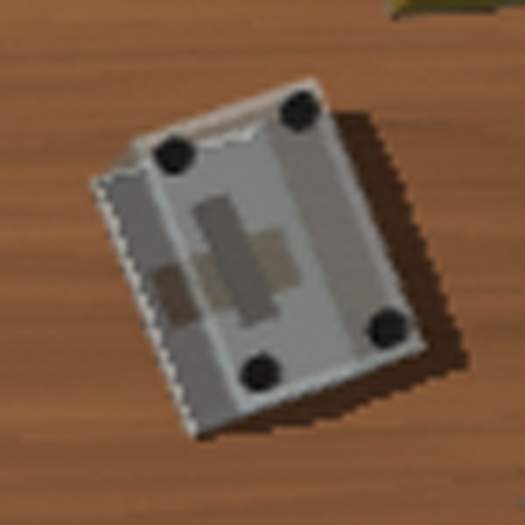

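The crop shows a clear box with four black feet, and a dark peg lying across the lighter slot around crop (238,262). That is the right box: centre about (0.502,-0.309), yaw 18.5°. The tray is at (0.516,-0.020), yaw about 12.3°.

```bash
cat >> h.py <<'E'
def rel(pos,yaw_y,o=None):
    "shift (m) and turn (/pi) in tool axes to TCP pos, pointing down, tool y at yaw_y deg"
    o=o or readout.get_obs();a=quat(o['tcp_rot']);y=np.radians(yaw_y)
    Y=np.array([np.cos(y),np.sin(y),0]);Z=np.array([0,0,-1.]);X=np.cross(Y,Z)
    b=R.from_matrix(np.stack([X,Y,Z],1))
    return np.round(a.inv().apply(np.array(pos)-o['ee_pos']),4),np.round((a.inv()*b).as_rotvec()/np.pi,4)
E
python3 - <<'E'
from h import *
print(rel((.6,.25,.25),10));print(rel((.502,-.309,.25),-71.5))
E
```

```text
(array([-0.4849, -0.2922, -0.0077]), array([0.    , 0.    , 0.3382]))
(array([-0.5755, -0.8525, -0.0077]), array([ 0.   , -0.   ,  0.791]))
```

>>> {"fn": "play_rows", "kwargs": {
  "plan": [1,-0.485,-0.292,-0.008,0,0,0.338,1,-0.485,-0.292,-0.008,0,0,0.338,1,-0.485,-0.292,-0.008,0,0,0.338,1,-0.485,-0.292,-0.008,0,0,0.338,1,-0.485,-0.292,-0.008,0,0,0.338,1,-0.485,-0.292,-0.008,0,0,0.338,1,-0.485,-0.292,-0.008,0,0,0.338,1,-0.485,-0.292,-0.008,0,0,0.338],
  "force": 60
}}

```text
clock: 1.4
ee_pos: [0.4946, 0.3764, 0.2482]
tcp_rot: [0.0, 0.644, 0.765, 0.0]
ft_force: [1.0, 1.0, -0.2]
grip_width: 1.001
grasp_force: 0.0
```

```bash
python3 - <<'E'
from h import *
print(rel((.6,.15,.25),-10));print(rel((.502,-.309,.25),-71.5))
E
```

```text
(array([-0.241 ,  0.0654, -0.0018]), array([ 2.000e-04, -1.000e-04,  1.098e-01]))
(array([-0.6767, -0.109 , -0.002 ]), array([ 1.000e-04, -2.000e-04,  4.515e-01]))
```

>>> {"fn": "play_rows", "kwargs": {
  "plan": [1,-0.677,-0.109,-0.002,0,0,0.451,1,-0.677,-0.109,-0.002,0,0,0.451,1,-0.677,-0.109,-0.002,0,0,0.451,1,-0.677,-0.109,-0.002,0,0,0.451,1,-0.677,-0.109,-0.002,0,0,0.451,1,-0.677,-0.109,-0.002,0,0,0.451,1,-0.677,-0.109,-0.002,0,0,0.451,1,-0.677,-0.109,-0.002,0,0,0.451]
}}

```text
clock: 2.2
ee_pos: [0.4998, -0.0239, 0.2495]
tcp_rot: [-0.0, 0.964, 0.267, 0.001]
ft_force: [1.2, 0.5, 0.2]
grip_width: 1.001
grasp_force: 0.0
```

```bash
python3 - <<'E'
from h import *
print(rel((.502,-.309,.25),-71.5))
E
```

```text
(array([-0.1447,  0.2456, -0.0006]), array([ 0.    , -0.0004,  0.0692]))
```

>>> {"fn": "play_rows", "kwargs": {
  "plan": [1,-0.145,0.246,0,0,0,0.069,1,-0.145,0.246,0,0,0,0.069,1,-0.145,0.246,0,0,0,0.069,1,-0.145,0.246,0,0,0,0.069,1,-0.145,0.246,0,0,0,0.069,1,-0.145,0.246,0,0,0,0.069,1,-0.145,0.246,0,0,0,0.069,1,-0.145,0.246,0,0,0,0.069]
}}

```text
clock: 3.0
ee_pos: [0.5033, -0.3082, 0.249]
tcp_rot: [-0.0, 0.987, 0.163, -0.0]
ft_force: [-0.2, -0.1, -0.4]
grip_width: 0.998
grasp_force: 0.0
```

```bash
python3 - <<'E'
from h import *
print(rel((.502,-.309,.045),-71.5))
o=readout.get_obs();print(o['q'],o['clock'])
w=capture('wrist');save(w,'wrist1')
T=np.array(w['hand_eye']);a=quat(o['tcp_rot']).as_matrix()
K=w['camera_matrix'];r=a@T[:3,:3];e=a@T[:3,3]+o['ee_pos']
np.savez('w.npz',K=K,r=r,e=e)
im=w['pixels'];m=(im.max(2)<45).astype(np.uint8)
n,l,st,ce=cv2.connectedComponentsWithStats(m)
for i in range(1,n):
    if 60<st[i,4]<4000:
        u,v=ce[i];d=r@np.array([(u-K[0,2])/K[0,0],(v-K[1,2])/K[1,1],1]);print(st[i,4],ce[i].round(),np.round(e+d*(.088-e[2])/d[2],4))
for d in nets.spot_point(w,'tally_box')[:3]+nets.spot_point(w,'peg')[:3]: print(d['p'],d['centre'])
E
```

```text
(array([-0.0015,  0.0003,  0.204 ]), array([-0.0001,  0.    ,  0.0014]))
[-0.00412686  0.5035276   0.68033352  1.93695194 -0.41799054  0.84512474
 -0.34429299] 3.0
158 [469.  73.] [ 0.6489 -0.3792  0.088 ]
166 [559. 100.] [ 0.6543 -0.4545  0.088 ]
120 [448. 131.] [ 0.6053 -0.3822  0.088 ]
133 [535. 155.] [ 0.6107 -0.4575  0.088 ]
95 [297. 175.] [ 0.5318 -0.2775  0.088 ]
95 [349. 176.] [ 0.5456 -0.3189  0.088 ]
78 [298. 258.] [ 0.4604 -0.3008  0.088 ]
85 [346. 259.] [ 0.474  -0.3424  0.088 ]
96 [473. 286.] [ 0.487  -0.4633  0.088 ]
93 [495. 319.] [ 0.4619 -0.4993  0.088 ]
78 [404. 328.] [ 0.4247 -0.4205  0.088 ]
0.79 [0.4429, -0.4634, -0.0006]
0.62 [0.5021, -0.3137, 0.0017]
0.62 [0.631, -0.4185, -0.0041]
```

View pics/wrist1.png

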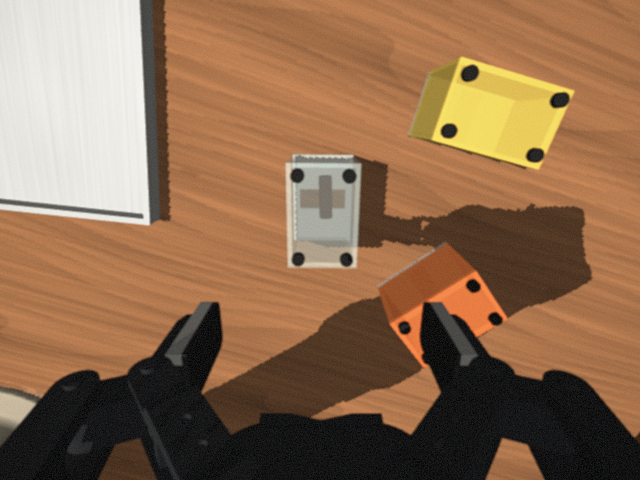

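The wrist view shows the clear box with the peg across the slot at (325,197), the orange box at lower right well outside the finger path, and box centre (0.503,-0.310). Descending.

>>> {"fn": "play_rows", "kwargs": {
  "plan": [1,-0.001,0.001,0.04,0,0,0.003,1,-0.001,0.001,0.08,0,0,0.003,1,-0.001,0.001,0.12,0,0,0.003,1,-0.001,0.001,0.15,0,0,0.003,1,-0.001,0.001,0.175,0,0,0.003,1,-0.001,0.001,0.195,0,0,0.003,1,-0.001,0.001,0.203,0,0,0.003,1,-0.001,0.001,0.203,0,0,0.003]
}}

```text
clock: 3.95
ee_pos: [0.5031, -0.3077, 0.0455]
tcp_rot: [-0.001, 0.987, 0.16, -0.001]
ft_force: [0.1, 0.6, 0.2]
grip_width: 0.999
grasp_force: 0.0
```

>>> {"fn": "play_rows", "kwargs": {
  "plan": [0,0,0,0,0,0,0,0,0,0,0,0,0,0,0,0,0,0,0,0,0,0,0,0,0,0,0,0,0,0,0,0,0,0,0,0,0,0,0,0,0,0,0,0,0,0,0,0,0],
  "force": 50
}}

```text
clock: 4.65
ee_pos: [0.5038, -0.3091, 0.0474]
tcp_rot: [0.0, 0.987, 0.159, 0.001]
ft_force: [0.8, 0.8, 7.7]
grip_width: 0.745
grasp_force: 56.3
```

>>> {"fn": "play_rows", "kwargs": {
  "plan": [0,0,0,-0.005,0,0,0,0,0,0,-0.015,0,0,0,0,0,0,-0.03,0,0,0,0,0,0,-0.045,0,0,0,0,0,0,-0.06,0,0,0,0,0,0,-0.072,0,0,0,0,0,0,-0.08,0,0,0,0,0,0,-0.08,0,0,0]
}}

```text
clock: 5.45
ee_pos: [0.5036, -0.3091, 0.1274]
tcp_rot: [0.001, 0.987, 0.159, 0.001]
ft_force: [0.6, 0.5, -2.6]
grip_width: 0.742
grasp_force: 55.6
```

```bash
python3 - <<'E'
from h import *
print(rel((.516,-.02,.125),-71.9)); print(readout.get_obs()['ft_force'],readout.get_obs()['q'])
s=capture('side');c=s['pixels'][200:340,290:450,::-1]
cv2.imwrite('pics/lift.png',cv2.resize(c,None,fx=4,fy=4))
E
```

```text
(array([ 0.1027, -0.2706,  0.0022]), array([ 0.0004, -0.0005,  0.0013]))
[ 0.57408275  0.46058173 -2.63340054] [ 0.10275665  0.65191193  0.53803638  2.03286296 -0.57736982  0.60648803
 -0.21431842]
```

View pics/lift.png

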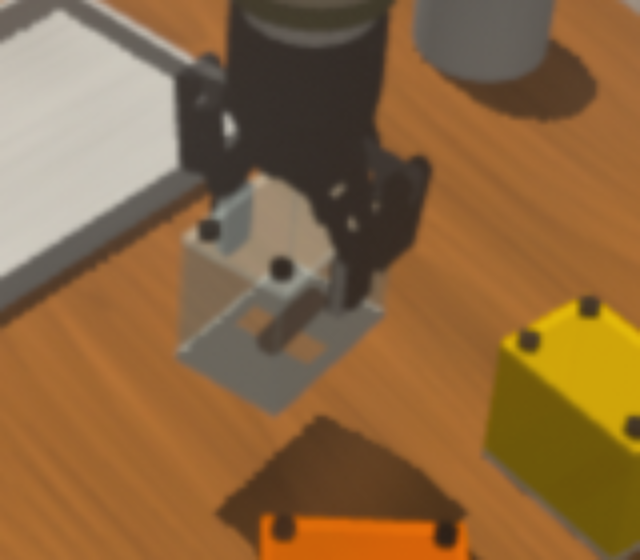

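The box is lifted level, with the peg still lying across the slot (crop 290,320). Now a slow level carry to the tray.

>>> {"fn": "play_rows", "kwargs": {
  "plan": [0,0.002,-0.004,0,0,0,0,0,0.005,-0.013,0,0,0,0,0,0.009,-0.023,0,0,0,0,0,0.013,-0.033,0,0,0,0,0,0.017,-0.044,0,0,0,0,0,0.021,-0.055,0,0,0,0,0,0.025,-0.066,0,0,0,0,0,0.029,-0.077,0,0,0,0]
}}

```text
clock: 6.3
ee_pos: [0.5065, -0.2256, 0.1262]
tcp_rot: [-0.0, 0.987, 0.159, 0.0]
ft_force: [-0.8, -0.6, -2.8]
grip_width: 0.745
grasp_force: 55.6
```

>>> {"fn": "play_rows", "kwargs": {
  "plan": [0,0.004,-0.011,0,0,0,0,0,0.008,-0.022,0,0,0,0,0,0.012,-0.033,0,0,0,0,0,0.016,-0.044,0,0,0,0,0,0.021,-0.055,0,0,0,0,0,0.025,-0.066,0,0,0,0,0,0.029,-0.077,0,0,0,0,0,0.033,-0.088,0,0,0,0]
}}

```text
clock: 7.1
ee_pos: [0.5101, -0.1318, 0.1261]
tcp_rot: [0.0, 0.987, 0.159, 0.0]
ft_force: [-0.2, -1.2, -2.8]
grip_width: 0.741
grasp_force: 55.6
```

>>> {"fn": "play_rows", "kwargs": {
  "plan": [0,0.004,-0.011,0,0,0,0,0,0.008,-0.022,0,0,0,0,0,0.012,-0.033,0,0,0,0,0,0.016,-0.044,0,0,0,0,0,0.021,-0.055,0,0,0,0,0,0.025,-0.066,0,0,0,0,0,0.029,-0.077,0,0,0,0,0,0.033,-0.088,0,0,0,0]
}}

```text
clock: 7.9
ee_pos: [0.5138, -0.038, 0.1261]
tcp_rot: [0.0, 0.987, 0.159, 0.0]
ft_force: [-0.9, -0.4, -3.4]
grip_width: 0.745
grasp_force: 55.6
```

```bash
python3 - <<'E'
from h import *
o=readout.get_obs();print(rel((.516,-.02,.125),-71.9)); print(o['ee_pos'],o['q'],o['clock'],o['grasp_force'])
s=capture('side');c=s['pixels'][150:310,200:380,::-1]
cv2.imwrite('pics/over.png',cv2.resize(c,None,fx=3.5,fy=3.5))
E
```

```text
(array([ 0.0078, -0.0164,  0.0011]), array([ 0.    , -0.    ,  0.0012]))
[ 0.51377947 -0.03796055  0.12613121] [-0.42138108  0.59670187  0.56959551  2.20255565 -0.6630003   0.51473246
 -0.5883505 ] 7.9 55.62522053718567
```

View pics/over.png

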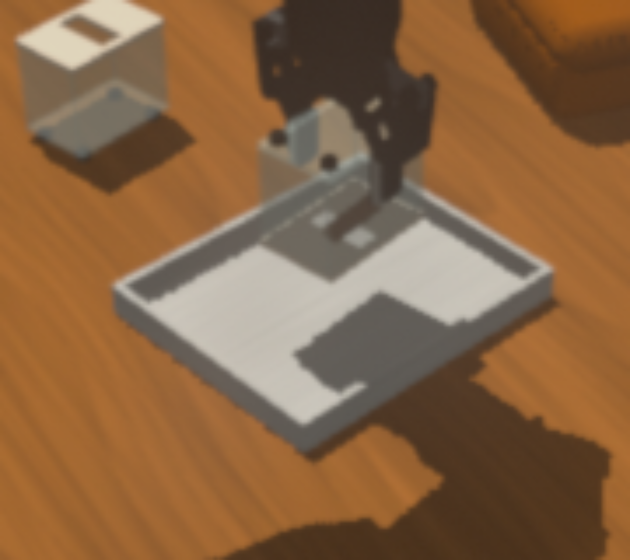

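The peg is still across the slot, and the box is over the tray. Centring and shaking along the box's x.

>>> {"fn": "play_rows", "kwargs": {
  "plan": [0,0.008,-0.016,0,0,0,0,0,0.008,-0.016,0,0,0,0,0,0.033,-0.016,0,0,0,0,0,-0.015,-0.016,0,0,0,0,0,0.033,-0.016,0,0,0,0,0,-0.015,-0.016,0,0,0,0,0,0.033,-0.016,0,0,0,0,0,0.008,-0.016,0,0,0,0]
}}

```text
clock: 8.75
ee_pos: [0.5214, -0.0198, 0.1255]
tcp_rot: [0.001, 0.987, 0.161, 0.002]
ft_force: [1.8, -0.3, -3.5]
grip_width: 0.745
grasp_force: 56.8
```

```bash
cat > look.py <<'E'
from h import *
import sys
o=readout.get_obs();print(o['ee_pos'],o['tcp_rot'],o['q'],o['clock'],o['grasp_force'],o['ft_force'])
s=capture('side');t=capture('top')
for n,p in(('side',s),('top',t)):
  for d in nets.spot_point(p,'peg')[:2]+nets.spot_point(p,'tally_box')[:3]: print(n,round(d['p'],2),np.round(d['centre'],3))
c=s['pixels'][150:310,200:380,::-1];c2=t['pixels'][180:340,240:420,::-1]
cv2.imwrite('pics/%s.png'%sys.argv[1],cv2.resize(np.hstack([c,c2]),None,fx=2.2,fy=2.2))
E
python3 look.py shake1
```

```text
[ 0.52141209 -0.01982329  0.12553527] [0.00101309 0.98700589 0.16066699 0.00211356] [-0.46011911  0.60398305  0.57663589  2.19179265 -0.67125105  0.51901796
 -0.61439045] 8.75 56.79609417915344 [ 1.78009283 -0.3050013  -3.48921727]
side 0.74 [ 0.516 -0.021  0.08 ]
side 0.76 [ 0.632 -0.418 -0.   ]
side 0.6 [ 0.441 -0.464 -0.001]
side 0.59 [ 0.516 -0.019  0.077]
top 0.89 [ 0.51  -0.024  0.078]
top 0.83 [ 0.445 -0.459 -0.002]
top 0.56 [ 0.632 -0.418 -0.001]
```

View pics/shake1.png

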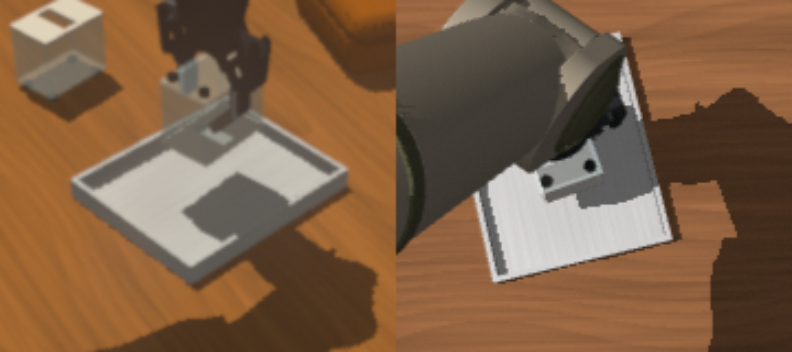

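The peg is still inside (left panel about (220,118)). Adding tilts about the box's y to the strokes.

>>> {"fn": "play_rows", "kwargs": {
  "plan": [0,0.025,0,-0.01,0,0.045,0,0,-0.025,0,-0.01,0,0.09,0,0,0.025,0,-0.01,0,0.11,0,0,-0.025,0,-0.01,0,0.065,0,0,0.025,0,-0.01,0,0.02,0,0,-0.025,0,-0.01,0,-0.025,0,0,0.025,0,-0.01,0,-0.07,0,0,-0.025,0,-0.01,0,-0.11,0]
}}

```text
clock: 9.85
ee_pos: [0.5077, -0.0259, 0.1372]
tcp_rot: [0.027, 0.977, 0.163, -0.137]
ft_force: [1.2, 1.3, -5.9]
grip_width: 0.74
grasp_force: 57.0
```

>>> {"fn": "play_rows", "kwargs": {
  "plan": [0,0.05,0,0,0,0.045,0,0,0,0,0,0,0.09,0,0,0.05,0,0,0,0.135,0,0,0,0,0,0,0.18,0,0,0.05,0,0,0,0.22,0,0,0,0,0,0,0.2,0,0,0.05,0,0,0,0.155,0,0,0.025,0,0,0,0.11,0]
}}

```text
clock: 10.65
ee_pos: [0.5174, -0.0289, 0.1301]
tcp_rot: [-0.026, 0.984, 0.15, 0.088]
ft_force: [1.2, 0.1, -5.0]
grip_width: 0.747
grasp_force: 58.8
```

```bash
python3 look.py shake2; python3 -c "
from h import *
print(rel((.516,-.02,.135),-71.9))"
```

```text
[ 0.51737998 -0.02891867  0.13014381] [-0.02627942  0.98443771  0.15006987  0.0875832 ] [-0.22669354  0.51448523  0.31164093  2.29452189 -0.90984076  0.29963286
 -0.36588286] 10.65 58.77485990524292 [ 1.21002251  0.13872458 -5.0409821 ]
side 0.94 [ 0.632 -0.416 -0.003]
side 0.9 [ 0.52  -0.023  0.083]
top 0.6 [ 0.445 -0.462  0.001]
top 0.57 [ 0.633 -0.42  -0.001]
(array([ 0.0001, -0.0002, -0.006 ]), array([-0.0079, -0.0577,  0.002 ]))
```

View pics/shake2.png

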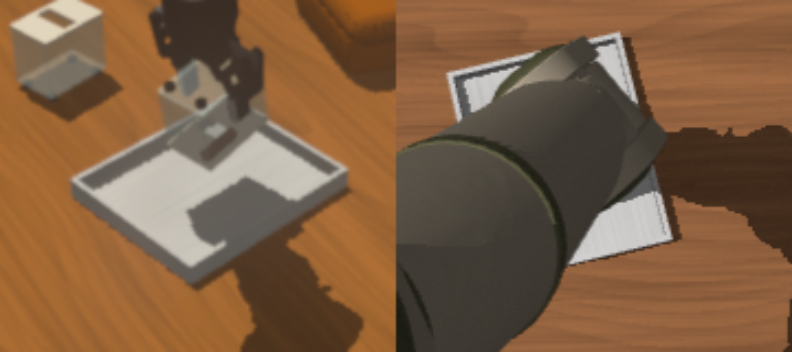

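The peg slid to one side of the slot (left panel (218,140)), still inside. Levelling, then swirling the box to make it yaw.

>>> {"fn": "play_rows", "kwargs": {
  "plan": [0,0.0,0,-0.006,-0.008,-0.058,0.002,0,0.025,0.02,-0.006,-0.008,-0.058,0.002,0,0.025,-0.02,-0.006,-0.008,-0.058,0.002,0,-0.025,-0.02,-0.006,-0.008,-0.058,0.002,0,-0.025,0.02,-0.006,-0.008,-0.058,0.002,0,0.025,0.02,-0.006,-0.008,-0.058,0.002,0,0.025,-0.02,-0.006,-0.008,-0.058,0.002,0,-0.025,-0.02,-0.006,-0.008,-0.058,0.002]
}}

```text
clock: 11.75
ee_pos: [0.4922, -0.0029, 0.1307]
tcp_rot: [-0.001, 0.987, 0.162, 0.003]
ft_force: [-1.0, -1.5, -4.5]
grip_width: 0.746
grasp_force: 58.9
```

>>> {"fn": "play_rows", "kwargs": {
  "plan": [0,0.0,0.04,0,0,0,0,0,0.05,0.04,0,0,0,0,0,0.05,0,0,0,0,0,0,0,0,0,0,0,0,0,0,0.04,0,0,0,0,0,0.05,0.04,0,0,0,0,0,0.025,0.02,0,0,0,0,0,0.025,0.02,0,0,0,0]
}}

```text
clock: 12.55
ee_pos: [0.5146, -0.0198, 0.1304]
tcp_rot: [-0.001, 0.988, 0.157, -0.002]
ft_force: [-1.2, -0.4, -3.5]
grip_width: 0.741
grasp_force: 58.9
```

```bash
cat > chk.py <<'E'
from h import *
o=readout.get_obs();print(o['ee_pos'],o['clock'],rel((.516,-.02,.135),-71.9,o))
s=capture('side')
for d in nets.spot_point(s,'peg')[:2]: print('peg',round(d['p'],2),np.round(d['centre'],3))
for d in nets.regions_of(s,'peg')[:1]:
    b=cv2.minAreaRect(np.argwhere(d['region'])[:,::-1].astype(np.float32));print(b,d['region'].sum())
B=quat(o['tcp_rot'])
b=o['ee_pos']+B.apply([0,0,.046])
print('lid centre',b)
# dark pixels near lid, projected on the peg plane in the box frame
K=s['camera_matrix'];r=quat(s['orientation']).as_matrix();e=np.array(s['eye'])
v,u=np.mgrid[150:320,200:400];d=np.stack([(u-K[0,2])/K[0,0],(v-K[1,2])/K[1,1],np.ones(u.shape)],-1)@r.T
n=B.apply([0,0,-1.]);P=e+d*(((b+n*.012-e)@n)/(d@n))[...,None]
q=B.inv().apply((P-b).reshape(-1,3)).reshape(P.shape)
px=s['pixels'][150:320,200:400].astype(int)
# map lid plane -44..44 x -28..28 to an image, darkness grid
for yy in np.arange(-28,29,8):
    print(''.join('%4d'%(np.median(px.sum(2)[(abs(q[...,0]*1000-xx)<4)&(abs(q[...,1]*1000-yy)<4)]) if ((abs(q[...,0]*1000-xx)<4)&(abs(q[...,1]*1000-yy)<4)).any() else 0) for xx in np.arange(-48,49,8)))
E
python3 chk.py
```

```text
[ 0.51456561 -0.01984027  0.13036156] 12.55 (array([ 0.0013,  0.0006, -0.0046]), array([-0.0009,  0.0009, -0.0003]))
peg 0.71 [ 0.514 -0.022 -0.004]
lid centre [ 0.51440584 -0.01975084  0.08436193]
 402 391 386 378 358 366 340 324 332 336 337 315 307
 307 308 306 306 302 304 301 301 300 305 304 354 278
 305 305 305 305 291 290 295 298 297 297 296 256 229
 306 306 305 305 291 262 272 258 257 221 243 229 165
 306 306 305 305 265 213 214 212 211 224 232 178 181
 308 307 304 300 239 233 240 224 246 246 274 308 353
 308 304 302 302 421 432 314 299 298 297 301 340 358
 304 302 301 304 391 417 308 298 297 297 298 334 416
```

```bash
python3 - <<'E'
from h import *
s=capture('side')
cv2.imwrite('pics/s3.png',cv2.resize(s['pixels'][170:290,225:365,::-1],None,fx=5,fy=5,interpolation=cv2.INTER_CUBIC))
E
```

```text
(no output)
```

View pics/s3.png

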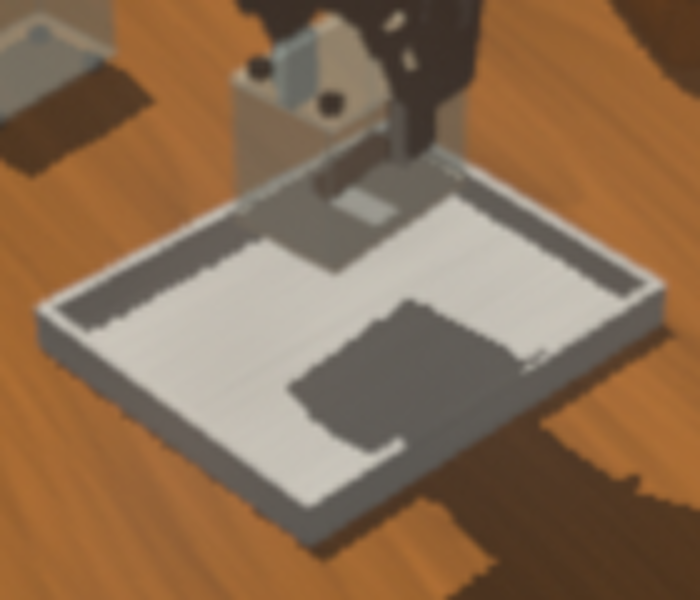

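The peg rolled to the far side wall, still along x (crop (355,170)). Harder end impacts are needed, so I'll use longer full-speed strokes with a slight y and yaw wiggle.

>>> {"fn": "play_rows", "kwargs": {
  "plan": [0,0.04,-0.01,0.005,0,0,0.03,0,0.04,-0.01,0.005,0,0,0.03,0,-0.04,0.0,0.005,0,0,-0.01,0,-0.04,0.0,0.005,0,0,-0.03,0,0.04,0.01,0.005,0,0,0.03,0,0.04,-0.01,0.005,0,0,0.03,0,-0.04,0.0,0.005,0,0,-0.01,0,-0.04,0.0,0.005,0,0,-0.03]
}}

```text
clock: 13.55
ee_pos: [0.4779, -0.0336, 0.1256]
tcp_rot: [0.001, 0.979, 0.206, -0.001]
ft_force: [-1.0, -1.5, -2.8]
grip_width: 0.743
grasp_force: 59.0
```

>>> {"fn": "play_rows", "kwargs": {
  "plan": [0,0.08,-0.01,0,0,0,0.04,0,0.08,-0.01,0,0,0,0.06,0,0,0.01,0,0,0,0.02,0,0,0.01,0,0,0,0,0,0.08,-0.01,0,0,0,0.04,0,0.08,-0.01,0,0,0,0.06,0,0.04,0,0,0,0,0.03,0,0.04,0,0,0,0,0.03]
}}

```text
clock: 14.35
ee_pos: [0.5126, -0.0199, 0.1258]
tcp_rot: [0.001, 0.988, 0.157, -0.002]
ft_force: [-0.4, -0.4, -3.7]
grip_width: 0.746
grasp_force: 58.9
```

```bash
cat > chk.py <<'E'
from h import *
o=readout.get_obs();print(o['ee_pos'],o['clock'],rel((.516,-.02,.127),-71.9,o))
s=capture('side')
for d in nets.spot_point(s,'peg')[:2]: print('peg',round(d['p'],2),np.round(d['centre'],3))
B=quat(o['tcp_rot'])
K=s['camera_matrix'];r=quat(s['orientation']).as_matrix();e=np.array(s['eye'])
def rectify(c,ax,nx,ny,sc,f):
    # homography-warp the plane through c, axes ax (R), to an image
    pts=np.array([[-nx,-ny,0],[nx,-ny,0],[nx,ny,0],[-nx,ny,0]])/1000.
    p=(c+ax.apply(pts)-e)@r;uv=(p/p[:,2:])@K.T
    H=cv2.getPerspectiveTransform(uv[:,:2].astype(np.float32),((np.array([[-nx,-ny],[nx,-ny],[nx,ny],[-nx,ny]])+[nx,ny])*sc).astype(np.float32))
    return cv2.warpPerspective(s['pixels'],H,(int(2*nx*sc),int(2*ny*sc)))
b=o['ee_pos']+B.apply([0,0,.046-.012])
L=rectify(b,B,48,32,1,0)
T=rectify(np.array([.516,-.02,.013]),R.from_euler('z',12.3,degrees=True),118,98,1,0)
def show(I,st):
    g=cv2.resize(I.sum(2).astype(np.float32),None,fx=1/st,fy=1/st,interpolation=cv2.INTER_AREA)
    for row in g: print(''.join('#' if x<200 else '+' if x<262 else ':' if x<330 else '.' for x in row))
print('box lid (cols tool x, rows tool y)');show(L,4)
print('tray (cols x, rows y)');show(T,8)
E
python3 chk.py
```

```text
[ 0.51256654 -0.01988396  0.12579188] 14.35 (array([ 0.0032,  0.0012, -0.0012]), array([ 0.0004,  0.0014, -0.0003]))
box lid (cols tool x, rows tool y)
.......................:
:.......................
:::.::::::..:::....::..:
:::::::+++:::::::::::::+
::::::+++++:::::::::::++
:::::+++++++:::::::::+++
:::::++++++++::::::++++#
::::::+++++++::::::+++##
:::::::+++++++::::+++###
::::::::+++++++::::++###
:::::::::++++++:::::+::+
:::::::..:+++++::::::.::
:::::::...:+++:::::::.::
:::::::...:++::::::::.::
:::::::....::::::::::.::
:::::::....::::::::::.::
tray (cols x, rows y)
::::::::::::::::::::::::::::::
:........:::::::::............
:........:::::::::............
:......::::::::::::..........:
:......::::::::::::..........:
:......::::::::::::..........:
:.....:::::::::::::..........:
:......:::::::::::...........:
:......:::::::::::...........:
:......:::::::::::...........:
:.......::::::::::...........:
:..............:::...........:
:............................:
:............................:
:............................:
:............................:
:............................:
:...............:::::::::....:
:...............:::::..:::::::
:...............:::::..+::::.:
:...............:::::.+++:::.:
:...............:::::++++:::::
:...............::::++++:::+##
:.::::::::::::::::::++++:::++#
```

The rectified lid view shows the peg now turned about 45° near the slot. Repeating the strokes.

>>> {"fn": "play_rows", "kwargs": {
  "plan": [0,0.04,-0.01,0,0,0,0.03,0,0.04,-0.01,0,0,0,0.03,0,-0.04,0.0,0,0,0,-0.01,0,-0.04,0.0,0,0,0,-0.03,0,0.04,0.01,0,0,0,0.03,0,0.04,-0.01,0,0,0,0.03,0,0,0.0,0,0,0,0,0,0.003,0.0,0,0,0,0]
}}

```text
clock: 15.25
ee_pos: [0.5152, -0.0182, 0.1258]
tcp_rot: [0.001, 0.988, 0.157, -0.002]
ft_force: [0.5, -0.5, -2.3]
grip_width: 0.744
grasp_force: 58.9
```

```bash
python3 chk.py
```

```text
[ 0.51523702 -0.01819899  0.12579006] 15.25 (array([ 0.0002,  0.0019, -0.0012]), array([ 0.0003,  0.0015, -0.0001]))
box lid (cols tool x, rows tool y)
.....................:::
........................
:...::::.::::::....:::..
:::::::::+++::::::::::::
::::::::+++++:::::::::++
:::::::++++++::::::::+++
:::::::+++++++::::::+++#
:::::::::+++++:::::+++##
:::::::.:++++++::::++###
:::::::..:+++++::::++###
:::::::..:+++++::::::::+
:::::::...++++++:::::.::
:::::::...:+++++:::::.::
:::::::....++++::::::.::
:::::::....+++:::::::.::
:::::::...:::::::::::.::
tray (cols x, rows y)
::::::::::::::::::::::::::::::
:........::::::::::...........
:........::::::::::...........
:......::::::::::::..........:
:......::::::::::::..........:
:......::::::::::::..........:
:......::::::::::::..........:
:......::::::::::::..........:
:......::::::::::::..........:
:......::::::::::::..........:
:.......:::::::::::..........:
:..............:::...........:
:............................:
:............................:
:............................:
:............................:
:............................:
:................:::::::.....:
:................::::..::::::.
:................::::..:++:::.
:...............:::::..+++:::.
:...............:::::.:+++::::
:...............::::::+++::++#
:.:::::::::::::::::::++++:::+#
```

Now about 70°, almost along the slot. Once more.

>>> {"fn": "play_rows", "kwargs": {
  "plan": [0,0.04,0.01,0,0,0,0.03,0,0.04,-0.005,0,0,0,0.03,0,-0.04,0.01,0,0,0,-0.01,0,-0.04,-0.005,0,0,0,-0.03,0,0.04,0.01,0,0,0,0.03,0,0.04,-0.005,0,0,0,0.03,0,0,0.0,0,0,0,0,0,0,0.002,0,0,0,0]
}}

```text
clock: 16.15
ee_pos: [0.5162, -0.0196, 0.1257]
tcp_rot: [0.001, 0.988, 0.157, -0.002]
ft_force: [-0.1, -0.3, -1.7]
grip_width: 0.744
grasp_force: 58.9
```

```bash
python3 chk.py
```

```text
[ 0.51622387 -0.01959334  0.12572456] 16.15 (array([-0.0003,  0.0003, -0.0013]), array([ 0.0002,  0.0014, -0.    ]))
peg 0.44 [ 0.424 -0.045  0.013]
box lid (cols tool x, rows tool y)
.......................:
........................
..::::.::.:::.:::::::..:
:::::::::::::::::::::.:+
:::::::::::::::::::::::+
::::::::::::::::::::::++
::::::::::::::::::::+++#
:::::::.....:::::::+++##
:::::::.....::::::+++###
:::::::.....:::::::++###
:::::::.....::::::::++++
:::::::.....::::::::::::
:::::::.....::::::::::::
:::::::.....::::::::::::
:::::::.....:::::::::.::
:::::::....::::::::::.::
tray (cols x, rows y)
::::::::::::::::::::::::::::::
:........::::::::::...........
:........::::::::::...........
:......::::::::::::..........:
:......::::::::::::..........:
:......::::::::::::..........:
:......::::::::::::..........:
:......::::::::::::..........:
:......::::::::::::..........:
:......::::::::::::..........:
:.:.....:::::::::::..........:
:.:............:.:...........:
:..+.........................:
:..::........................:
:...+........................:
:............................:
:............................:
:................::::::::::.::
:................::::...:::::.
:................::::...::::::
:...............:::::...::::::
:...............:::::...::::+:
:...............:::::...:::++#
:.::::::::::::::::::::::::::++
```

The peg has dropped into the tray at (0.424,-0.045,0.013), and the lid is empty. Returning the box to its old spot.

>>> {"fn": "play_rows", "kwargs": {
  "plan": [0,-0.012,0.032,0,0,0,0,0,-0.026,0.068,0,0,0,0,0,-0.039,0.104,0,0,0,0,0,-0.053,0.14,0,0,0,0,0,-0.067,0.176,0,0,0,0,0,-0.08,0.212,0,0,0,0,0,-0.094,0.248,0,0,0,0,0,-0.104,0.27,0,0,0,0]
}}

```text
clock: 17.05
ee_pos: [0.5041, -0.3115, 0.127]
tcp_rot: [0.002, 0.988, 0.155, -0.0]
ft_force: [0.2, 0.5, -2.7]
grip_width: 0.745
grasp_force: 58.9
```

>>> {"fn": "play_rows", "kwargs": {
  "plan": [0,0,0,0.015,0,0,0,0,0,0,0.03,0,0,0,0,0,0,0.045,0,0,0,0,0,0,0.055,0,0,0,0,0,0,0.063,0,0,0,0,0,0,0.069,0,0,0,0,0,0,0.073,0,0,0,0,0,0,0.073,0,0,0]
}}

```text
clock: 17.85
ee_pos: [0.503, -0.3079, 0.0533]
tcp_rot: [0.001, 0.988, 0.156, -0.001]
ft_force: [0.2, -0.3, -3.1]
grip_width: 0.74
grasp_force: 59.1
```

```bash
python3 - <<'E'
from h import *
print(rel((.503,-.309,.0474),-71.9))
s=capture('side')
for th in('tally_box','peg'):
  for d in nets.spot_point(s,th)[:3]: print(th,round(d['p'],2),np.round(d['centre'],3))
E
```

```text
(array([-0.0004,  0.001 ,  0.0059]), array([ 0.0003,  0.0007, -0.0008]))
tally_box 0.92 [ 0.441 -0.461 -0.   ]
tally_box 0.79 [ 0.635 -0.418 -0.003]
tally_box 0.69 [ 0.494 -0.31   0.008]
peg 0.56 [ 0.425 -0.047  0.011]
```

Lower slowly, watching the wrist force.

>>> {"fn": "play_rows", "kwargs": {
  "plan": [0,0,0,0.002,0,0,0,0,0,0,0.004,0,0,0,0,0,0,0.005,0,0,0,0,0,0,0.006,0,0,0,0,0,0,0.006,0,0,0]
}}

```text
clock: 18.5
ee_pos: [0.503, -0.3081, 0.0476]
tcp_rot: [0.001, 0.988, 0.156, -0.001]
ft_force: [0.8, -0.7, -2.2]
grip_width: 0.746
grasp_force: 59.2
```

>>> {"fn": "play_rows", "kwargs": {
  "plan": [0,0,0,0.001,0,0,0,0,0,0,0.002,0,0,0,0,0,0,0.002,0,0,0]
}}

```text
clock: 18.8
ee_pos: [0.503, -0.3082, 0.0474]
tcp_rot: [0.001, 0.988, 0.156, -0.0]
ft_force: [-4.8, 3.9, 20.7]
grip_width: 0.745
grasp_force: 61.5
```

Contact is firm, so the box stands. Ease off 1 mm and open.

>>> {"fn": "play_rows", "kwargs": {
  "plan": [0,0,0,-0.001,0,0,0,0,0,0,-0.001,0,0,0,1,0,0,-0.001,0,0,0,1,0,0,-0.001,0,0,0,1,0,0,-0.001,0,0,0,1,0,0,-0.001,0,0,0,1,0,0,-0.001,0,0,0,1,0,0,-0.001,0,0,0]
}}

```text
clock: 19.6
ee_pos: [0.5031, -0.3081, 0.0466]
tcp_rot: [0.001, 0.988, 0.156, -0.001]
ft_force: [0.4, -0.4, 0.5]
grip_width: 0.999
grasp_force: 0.0
```

>>> {"fn": "play_rows", "kwargs": {
  "plan": [1,0,0,-0.01,0,0,0,1,0,0,-0.03,0,0,0,1,0,0,-0.06,0,0,0,1,0,0,-0.1,0,0,0,1,0,0,-0.14,0,0,0,1,0,0,-0.18,0,0,0,1,0,0,-0.2,0,0,0,1,0,0,-0.2,0,0,0]
}}

```text
clock: 20.4
ee_pos: [0.5041, -0.3086, 0.2503]
tcp_rot: [0.002, 0.988, 0.156, 0.001]
ft_force: [-0.8, -0.4, -0.8]
grip_width: 1.001
grasp_force: 0.0
```

```bash
python3 - <<'E'
from h import *
s=capture('side');t=capture('top')
for n,p in(('side',s),('top',t)):
 for th in('tally_box','peg','spare_box'):
  for d in nets.spot_point(p,th)[:3]: print(n,th,round(d['p'],2),np.round(d['centre'],3))
cv2.imwrite('pics/end.png',s['pixels'][120:400,180:500,::-1].repeat(2,0).repeat(2,1))
E
```

```text
side tally_box 0.76 [ 0.495 -0.31   0.   ]
side tally_box 0.7 [ 0.44  -0.461  0.002]
side tally_box 0.57 [ 0.634 -0.417 -0.002]
side peg 0.52 [ 0.426 -0.046  0.012]
side spare_box 0.81 [0.471 0.272 0.002]
top tally_box 0.85 [ 0.446 -0.459  0.   ]
```

View pics/end.png

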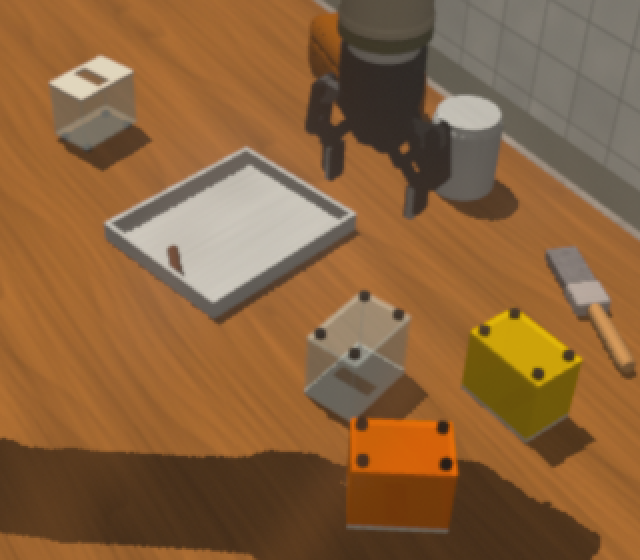

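The peg lies in the tray at (175,260). The clear box stands empty on the bench at (357,355), the spare is untouched at (93,100), and the gripper is clear.

```bash
python3 -c "
from workcell import env
print(env.sign_off())"
```

```text
the job is handed in; nothing more can be done
None
```

I shook the peg out into the tray, stood the tally box back on the bench at its old spot slot side down, left the spare box where it was, and handed the job in; the hand-in returned no verdict.

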